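Drop the grinding balls into the bowl with the drop cup

TASK

Load the grinding bowl: take the square metal drop cup, with its three steel balls inside, out of its sloping rest, hold it upright and low over the white bowl, and gently press its release tab down onto the stop post beside the bowl so that the hinged bottom swings open and all three balls drop into the bowl. Open the cup nowhere but low over the bowl, then put the empty cup back in its sloping rest, shut, and leave the bowl standing in its place and the bottles and jar alone.

Things in the scene. Friction and masses are not known exactly. Their poses are not given: they have to be found in the camera images.
- cup: drop cup: square aluminium box 40x40x60 mm, loose, 0.12 to 0.21 kg with its balls. Origin: centre of its underside; z up the cup's axis; x towards the side with the hinge and release tab. At the start it sits in the rest, its axis leaning 0.6 rad (34 degrees). Balls leave only by the bottom. A slot in its -x wall shows them; that wall also runs on 13 mm below the underside as an apron.
- flap (a joint): angle of the cup's hinged bottom (a flap 41 mm long, hinge at x = +24 mm, z = +4.5 mm in the cup's frame, axis along y): 0 shut, 1.2 fully open (hard stop); its free end swings down as the tab goes up. A spring shuts it. The tab takes about 2 N at first, 5 to 6 N at the end. The balls drop out above about 0.75 rad, near the front wall's apron (7 mm from the cup's axis on the -x side).
- tab_tip (a point): end of the release tab, a 22 mm wide, 6 mm thick round bar rigid with the flap, 30 mm from the hinge. Flap shut: at x = +49 mm, z = -12.5 mm in the cup's frame, lower than the underside; fully open: x = +49 mm, z = +21.5 mm (34 mm travel).
- ball1: polished steel ball, 14 mm across, 12 g, in the cup
- ball2: polished steel ball, 14 mm across, 12 g, in the cup
- ball3: polished steel ball, 14 mm across, 12 g, in the cup
- ball1_center (a point): centre of ball1
- ball2_center (a point): centre of ball2
- ball3_center (a point): centre of ball3
- bowl: white grinding bowl, 69 mm across the rim, 52 mm high, loose, standing on the stand's base between four low pins. Origin: centre of its underside. Mouth about 58 mm across.
- stand: grey filling stand, fixed, base 165x105x8 mm. Origin at bench height under the bowl. x axis: from the bowl to the stop post, a rod in a sleeve with a 20 mm round black cap, at x = +57 mm, y = 0. Cap top: set anew each time, 99 to 119 mm above the bench, unyielding: find it by touch. Align the cup with it, its axis 6 mm from the bowl's towards the post, the tab comes down on it.
- bowl_place (a point): on the stand's base (8 mm above the bench): where the centre of the bowl's underside stands
- rest: plywood rest, fixed, base 110x90x8 mm. Origin: centre of its base at bench height. Sloping ledge, narrow back plate (on its -x side, 38 mm high) and two cheeks (14 mm high along the cup, 46 mm apart) hold the lower part of the cup. Seated, the cup's frame is the rest's frame turned -0.6 rad about the rest's y axis: the cup's top leans to the rest's -x.
- seat (a point): on the rest, 48 mm above the bench: where the cup's origin is when seated; the cup's y axis is then the rest's y axis
- green_bottle: green bottle, 45x45x89 mm, bystander; origin: centre of its underside
- jar: glass jar, 46x46x65 mm, bystander; origin: centre of its underside
- oil_bottle: small oil bottle with a pointed spout, 41x42x135 mm, bystander; origin: centre of its underside
- cup_mid (a point): point on the cup's axis 42 mm above its underside: where to grasp it, across its two plain flat sides, which face the cup's +y and -y and are 40 mm apart
Not all that is in view belongs to the job. What is shaped like the cup but blue or green is not meant.

How it is judged:
By the outcome, as a careful person would: the job done as asked, in the order asked, and still so for the second after the job is handed in, with the robot touching nothing.
It also fails if it takes over 51 s, if anything falls off the work surface, if the arm or the gripper's body presses on something with over 40 N, if the wrist force passes 120 N, or if a joint passes its speed limit or range.

ROBOT

A 7-joint arm with a two-finger parallel gripper is mounted at the origin on a cart in front of the work surface, level with it; the furniture and walls round the work are solid. World frame = base frame: x ahead of the robot, y to its left, z up, the work surface at z = 0. Lengths are in m, angles in degrees, forces in N, time in s.
With the tool pointing down it reaches from about 0.4 to 0.875 m from the base axis. Payload 4.4 kg.
Tool frame: the origin (TCP) lies at the very end of the fingers, on their centre line; the grasp point (between the pads) lies 19 mm behind it; z points along the fingers, y is the line along which they close (so a half turn about z gives the same grasp; the last joint's range is limited). The gripper opens to 85 mm and grips with 20 to 120 N. Pads are 22 mm wide; open, the fingers measure 114 mm over their backs; the gripper's body (76 mm by 85 mm) begins 54 mm behind the grasp point. The pads swing forward as they close: fully open they stand 13 mm farther back than shut.
Start: joints at [62.177, 36.005, 2.206, 86.941, -1.547, 57.084, -1.146], TCP at [0.265, -0.594, 0.231] pointing down, gripper open.
Joint ranges: [-175.42, 175.42], [-21.48, 121.26], [-71.46, 75.88], [10.55, 141.38], [-63.04, 243.04], [13.31, 113.54], [-168.57, 168.57]. Speed limits (degrees/s): [147.25, 147.25, 180, 180, 180, 180, 180].

INTERFACE

Orientations are given as [roll, pitch, yaw] about the fixed x, y, z axes, in that order (R = Rz(yaw) Ry(pitch) Rx(roll)).
In Python, from bench import robot gives the robot as it stands.
- The arm moves only by the tool carry_out, never from a script. Its argument "increments" is one flat list of numbers, 7 for each row, row after row: the turn, a rotation vector about the tool's x, y, z in degrees, then the shift along the tool's x, y, z in m, then the opening, from -1 (shut) to 1 (fully open), so that 0 is half open. In form: [rx, ry, rz, x, y, z, hand, rx, ry, rz, x, y, z, hand, ...]. A call has 1 to 12 rows; each row shifts and turns the commanded pose from where the row before left it, along the tool's axes as they then stand; what a row does not reach is not made up. A row lasts 1/12 s, in which the tool goes at most 41.7 mm and 7.16 degrees, less where a joint would pass 70% of its speed; a pose out of reach is approached as far as the arm can. A call with a gripper value outside its range is refused whole. The fingers move at their own pace and stop on an object; the grip force is fixed at half the most. Time passes only in rows, so rows that do not move let the fingers close. It gives the time, the measured TCP pose, the force, the opening and the grip force at its end, in the units of the state.
- robot.observe(): the state, without advancing time (a new reading comes with each control period).
- robot.capture(name): name is "side" or "top"; returns a dict with "pixels" (384x512x3 uint8, blue, green, red), "mtx" (3x3 intrinsics, pixels), "world_to_cam" (4x4, takes a point from world to camera coordinates). Camera axes: x right, y down, z forward; pixel columns grow to the right and rows downward; lengths in m; the calibration is good to about 2 mm. A picture is of the moment at which its call begins. There is no depth.
- robot.hand_in(): hands the job in; it is judged then, once.
The state is a dict: "clock": time; "q": joint angles; "qd": joint speeds; "joint_torque": joint torques, N m; "position": TCP position; "orientation": TCP orientation; "force": force on the tool from outside, world axes, zero at the start; "moment": the same for the moment, N m; "gripper_width": opening from 0.0 (shut) to 1.0 (fully open); "gripper_force": force on a finger pad.
Only numpy, scipy, OpenCV 4.12 (cv2) and the standard library are available. Lean on these libraries where they do the work, as an engineer would, in place of code of your own. Each camera call takes 0.05 s, during which the arm holds its last target. There are 200 camera calls.

## Working session

There is one attempt and no reset: what is moved stays moved. The work goes in short steps, Python scripts to look and compute and a tool call to move; the robot and the scene stay as the last step left them, time stands still between calls to the robot, and variables do not carry over. Pictures are saved under pics/ and viewed, at most 10 in all, crops included, and the job is handed in when it is done.

Besides the shell and the picture viewer there is one more tool, called after "Call:" by a JSON object that holds its "op" and its "data". carry_out: Moves the arm, as the interface text tells. Its arguments: {"type":"object","properties":{"increments":{"type":"array","items":{"type":"number"}}},"required":["increments"]}

```bash
mkdir -p pics; ls; python3 - <<'E'
from bench import robot
import cv2,numpy as np
for n in("top","side"):
    c=robot.capture(n);cv2.imwrite(f"pics/{n}0.png",c["pixels"]);np.savez(f"{n}0.npz",**c)
    print(n,np.round(c["mtx"],1).tolist(),np.round(c["world_to_cam"],3).tolist())
print(robot.observe())
E
```

```text
pics
top [[474.2, 0.0, 257.4], [0.0, 474.2, 194.1], [0.0, 0.0, 1.0]] [[-0.02, -1.0, 0.003, -0.002], [-0.981, 0.019, -0.194, 0.521], [0.194, -0.007, -0.981, 1.356], [0.0, 0.0, 0.0, 1.0]]
side [[446.6, 0.0, 253.4], [0.0, 446.6, 185.7], [0.0, 0.0, 1.0]] [[-0.999, -0.03, -0.018, 0.515], [-0.002, 0.57, -0.821, 0.058], [0.035, -0.821, -0.57, 1.24], [0.0, 0.0, 0.0, 1.0]]
{'clock': 0.1, 'q': array([62.17700624, 36.05447925,  2.20282063, 86.98809607, -1.54862334,
       57.08388955, -1.14381018]), 'qd': array([ 0.03052261, -0.23326803,  0.01805368, -0.11348662, -0.1464484 ,
       -0.13056207,  0.02165289]), 'joint_torque': array([ 4.44885576e-03, -5.64528751e+01,  1.23116311e+00, -1.93971705e+01,
        1.12747896e-02,  5.43614093e-03,  5.48794537e-05]), 'position': array([ 0.2647423 , -0.59305024,  0.23048344]), 'orientation': array([-1.79903190e+02, -3.45221573e-04,  2.40541172e+01]), 'force': array([ 0.17664711, -0.08148682,  0.2208018 ]), 'moment': array([0.02675735, 0.04552178, 0.02644695]), 'gripper_force': 0.0, 'gripper_width': 0.9948441184951019}
```

View pics/top0.png

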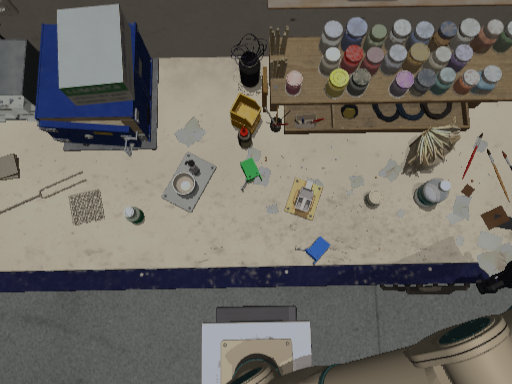

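View pics/side0.png

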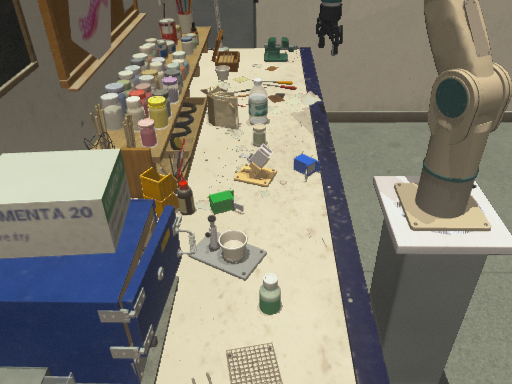

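The top view shows the metal cup in the plywood rest at (304,199), the white bowl at (184,183) and the post at (194,168). In the side view they are at (262,160), (233,243) and (212,228). Candidates for the cup are the grey one at (304,199), the blue one at (318,248) and the green one at (250,170). I choose the grey one, in the rest, and check it in a close crop.

```bash
python3 - <<'E'
import cv2,numpy as np
t=cv2.imread("pics/top0.png");s=cv2.imread("pics/side0.png")
def cr(im,u,v,w,h,k): return cv2.resize(im[v:v+h,u:u+w],None,fx=k,fy=k,interpolation=cv2.INTER_CUBIC)
a=np.vstack([np.hstack([cr(t,280,175,50,50,8)[:300*2],cr(s,228,135,50,50,8)]),])
b=np.hstack([cr(t,155,145,66,33*2,6)[:396,:400],cr(s,185,205,66,66,6)[:396,:400]])
cv2.imwrite("pics/cupcrop.png",a);cv2.imwrite("pics/standcrop.png",b)
E
```

```text
(no output)
```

View pics/cupcrop.png

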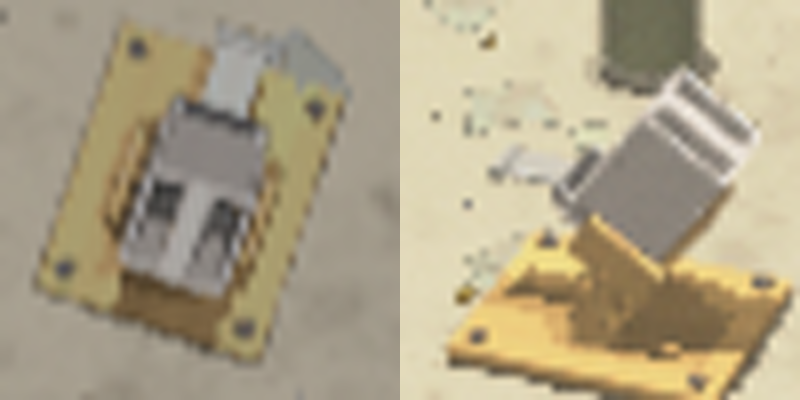

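View pics/standcrop.png

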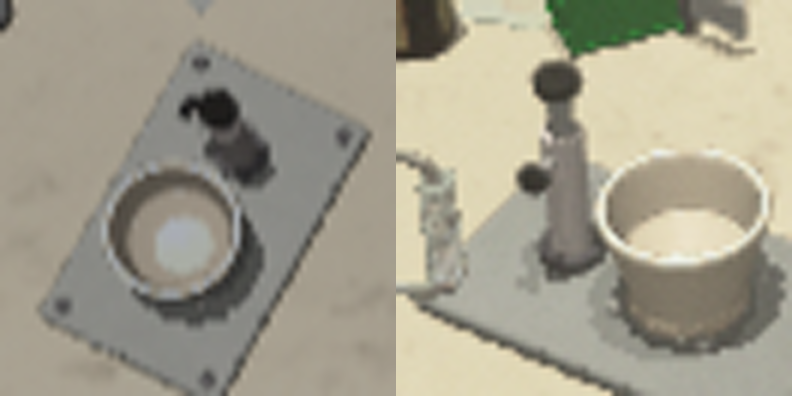

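The grey cup in the rest is confirmed: two-slotted top leaning toward the robot, white tab on the far side. Bowl and post are clear in both views, and the cap sits away from the side handle. Next I measure.

```bash
cat > h.py <<'E'
import numpy as np,cv2
from scipy.optimize import least_squares
C={n:dict(np.load(f"{n}0.npz")) for n in("top","side")}
def proj(n,P):
    c=C[n];p=(c["world_to_cam"]@np.r_[P,1])[:3];p=c["mtx"]@p;return p[:2]/p[2]
def ray(n,uv,z):
    c=C[n];R=c["world_to_cam"][:3,:3];t=c["world_to_cam"][:3,3]
    o=-R.T@t;d=R.T@np.linalg.inv(c["mtx"])@np.r_[uv,1];return o+d*(z-o[2])/d[2]
def tri(uv): # dict view->uv
    r=least_squares(lambda P:np.concatenate([proj(n,P)-uv[n] for n in uv]),[.5,0,.05]);return r.x,r.fun
def px(x,y,u0,v0,k): return np.array([u0+(x+.5)/k-.5,v0+(y+.5)/k-.5])
E
python3 - <<'E'
from h import *
np.set_printoptions(precision=4,suppress=True)
T=lambda x,y:px(x,y,280,175,8); S=lambda x,y:px(x-400,y,228,135,8)
tc=[T(122,22),T(350,92),T(262,362),T(35,288)]
print("rest corners top",[ray("top",p,.008)[:2] for p in tc])
sc=[S(450,352),S(790,288),S(700,397)]
print("side",[ray("side",p,.008)[:2] for p in sc])
# screws top / side
print("screws T",[ray("top",T(*p),.008)[:2] for p in[(138,47),(315,107),(245,328),(65,268)]])
print("screws S",[ray("side",S(*p),.008)[:2] for p in[(548,238),(763,282),(697,380),(478,336)]])
T2=lambda x,y:px(x,y,155,145,6); S2=lambda x,y:px(x-396,y,185,205,6)
print("bowl T",ray("top",T2(172,231.5),.06),"S",ray("side",S2(684,209),.06),"tri",tri(dict(top=T2(172,231.5),side=S2(684,209))))
print("cap tri",tri(dict(top=T2(219,108),side=S2(557,78))))
print("stand corners T",[ray("top",T2(*p),.008)[:2] for p in[(197,38),(372,130),(40,310)]])
print("stand screws T",[ray("top",T2(*p),.008)[:2] for p in[(200,62),(344,135),(208,378),(62,305)]])
# cup top corners in top view
E
```

```text
rest corners top [array([ 0.5794, -0.1288]), array([ 0.5502, -0.2153]), array([ 0.4464, -0.177 ]), array([ 0.4765, -0.092 ])]
side [array([ 0.579 , -0.1261]), array([ 0.4492, -0.1711]), array([ 0.4837, -0.0963])]
screws T [array([ 0.5695, -0.1346]), array([ 0.5445, -0.2016]), array([ 0.4595, -0.1712]), array([ 0.4839, -0.1037])]
screws S [array([ 0.5452, -0.2077]), array([ 0.4597, -0.1754]), array([ 0.4849, -0.1075]), array([ 0.569 , -0.1371])]
bowl T [0.556  0.2065 0.06  ] S [0.5576 0.2089 0.06  ] tri (array([0.5573, 0.2068, 0.058 ]), array([ 0.0168, -0.2757,  0.2152,  0.048 ]))
cap tri (array([0.6078, 0.1782, 0.1009]), array([ 0.0035, -0.1286,  0.1021,  0.025 ]))
stand corners T [array([0.6703, 0.2025]), array([0.6193, 0.112 ]), array([0.5281, 0.2812])]
stand screws T [array([0.6573, 0.2009]), array([0.6169, 0.1264]), array([0.4913, 0.1955]), array([0.5305, 0.27  ])]
```

```bash
cat >> h.py <<'E'
from scipy.spatial.transform import Rotation as Ro
REST=np.array([.5143,-.1545,0]); RY=-20.
RR=Ro.from_euler("z",RY,degrees=True).as_matrix()
RC=RR@Ro.from_euler("y",-.6).as_matrix()
E
python3 - <<'E'
from h import *
np.set_printoptions(precision=4,suppress=True)
T=lambda x,y:px(x,y,280,175,8); S=lambda x,y:px(x-400,y,228,135,8)
obs=[("side",S(685,65),(20,-20,60)),("side",S(758,137),(-20,-20,60)),("side",S(732,190),(-20,20,60)),("side",S(655,112),(20,20,60)),
("top",T(122,262),(-20,20,60)),("top",T(218,297),(-20,-20,60))]
def P(v,c): return REST+RR@[v[0],v[1],.048]+RC@(np.array(c)/1000)
f=lambda v:np.concatenate([proj(n,P(v,c))-uv for n,uv,c in obs])
r=least_squares(f,[0,0]);print(r.x,r.fun.reshape(-1,2))
# free xyz
g=lambda v:np.concatenate([proj(n,P(v[:2],c)+[0,0,v[2]])-uv for n,uv,c in obs])
print(least_squares(g,[0,0,0]).x)
t=cv2.imread("pics/top0.png");s=cv2.imread("pics/side0.png");v=r.x
def draw(n,im,u0,v0,w,h,k):
    o=cv2.resize(im[v0:v0+h,u0:u0+w],None,fx=k,fy=k,interpolation=cv2.INTER_CUBIC)
    q=lambda p:tuple(int(a) for a in ((proj(n,p)-[u0,v0]+.5)*k-.5))
    for z in(0,60):
        cs=[(20,20,z),(20,-20,z),(-20,-20,z),(-20,20,z)]
        for i in range(4): cv2.line(o,q(P(v,cs[i])),q(P(v,cs[i-1])),(0,0,255) if z else (255,0,0),1)
    cv2.line(o,q(P(v,(49,11,-12.5))),q(P(v,(49,-11,-12.5))),(0,255,0),1)
    b=[REST+RR@np.array([x,y,.008]) for x,y in((.055,.045),(.055,-.045),(-.055,-.045),(-.055,.045))]
    for i in range(4): cv2.line(o,q(b[i]),q(b[i-1]),(255,0,255),1)
    return o
cv2.imwrite("pics/ov.png",np.hstack([draw("top",t,280,175,50,50,8),draw("side",s,228,135,50,50,8)]))
E
```

```text
[-0.0017  0.0006] [[-0.0932  0.329 ]
 [ 1.1685 -0.2019]
 [-0.179  -0.2868]
 [-1.1922  0.8091]
 [-0.4527  0.1166]
 [ 0.8044  0.1876]]
[-0.0019  0.0011  0.0009]
```

View pics/ov.png

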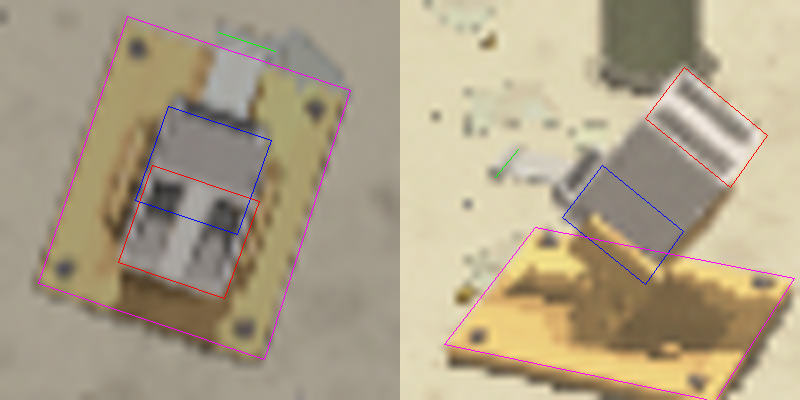

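The overlay agrees: the red top face and magenta base sit on the image to about 1 px, so the seat is at the rest's origin with yaw -20°. The stand is at (0.557, 0.207) with yaw about -29°, and the cap distance of 58 mm matches the given 57. Next, a small planner that gives equal rows.

```bash
cat >> h.py <<'E'
SEAT=REST+RR@[-.001,0,.048]
X180=Ro.from_euler("x",180,degrees=True).as_matrix()
BOWL=np.array([.557,.207,0]); SY=-29.
RS=Ro.from_euler("z",SY,degrees=True).as_matrix()
def rest_pose(dz,G=.023): # cup raised dz along its axis
    return RC@X180, SEAT+RC@[0,0,G+dz]
def bowl_pose(zc,dx=.006,G=.023,R=None):
    R=RS if R is None else R
    return R@X180, BOWL+R@[dx,0,0]+[0,0,zc+G]
def now():
    from bench import robot
    s=robot.observe();return Ro.from_euler("xyz",s["orientation"],degrees=True).as_matrix(),np.array(s["position"]),s
def rows(A,B,n):
    (R0,p0),(R1,p1)=A,B
    w=Ro.from_matrix(R0.T@R1).as_rotvec()/n; d=R0.T@(p1-p0)
    M=sum(Ro.from_rotvec(w*k).as_matrix() for k in range(n)); t=np.linalg.solve(M,d)
    p,R=p0.copy(),R0; path=[]
    for k in range(n): p=p+R@t;R=R@Ro.from_rotvec(w).as_matrix();path.append(p)
    print(n,"x rot",np.round(np.degrees(w),2),"shift",np.round(t,5),"|",np.round(np.degrees(np.linalg.norm(w)),2),round(float(np.linalg.norm(t)),4))
    return np.array(path)
E
python3 - <<'E'
from h import *
R,p,s=now()
B=rest_pose(.11);print("target",B[1],Ro.from_matrix(B[0]).as_euler("xyz",degrees=True))
print(rows((R,p),B,24)[::4].round(3))
print(rows((R,p),B,20)[::4].round(3))
for n,uv in(("jar",(373,193)),("oil",(245,130)),("green",(134,214)),("gdec",(250,170)),("bdec",(318,248))): print(n,ray("top",uv,.05).round(3))
E
```

```text
target [ 0.44279179 -0.12847314  0.15776964] [180.         -34.37746771 -20.        ]
24 x rot [-0.55  1.36  1.78] shift [ 0.00773 -0.01962  0.0047 ] | 2.31 0.0216
[[ 0.264 -0.572  0.226]
 [ 0.268 -0.488  0.207]
 [ 0.284 -0.405  0.19 ]
 [ 0.312 -0.324  0.176]
 [ 0.351 -0.248  0.165]
 [ 0.4   -0.177  0.159]]
20 x rot [-0.66  1.63  2.13] shift [ 0.00936 -0.02351  0.00564] | 2.77 0.0259
[[ 0.264 -0.568  0.225]
 [ 0.271 -0.467  0.203]
 [ 0.295 -0.368  0.183]
 [ 0.336 -0.274  0.168]
 [ 0.392 -0.187  0.159]]
jar [ 0.517 -0.356  0.05 ]
oil [0.721 0.022 0.05 ]
green [0.468 0.352 0.05 ]
gdec [0.595 0.008 0.05 ]
bdec [ 0.358 -0.185  0.05 ]
```

Call:
{"op": "carry_out", "data": {"increments": [-0.66, 1.63, 2.13, 0.0094, -0.0235, 0.0056, 1, -0.66, 1.63, 2.13, 0.0094, -0.0235, 0.0056, 1, -0.66, 1.63, 2.13, 0.0094, -0.0235, 0.0056, 1, -0.66, 1.63, 2.13, 0.0094, -0.0235, 0.0056, 1, -0.66, 1.63, 2.13, 0.0094, -0.0235, 0.0056, 1, -0.66, 1.63, 2.13, 0.0094, -0.0235, 0.0056, 1, -0.66, 1.63, 2.13, 0.0094, -0.0235, 0.0056, 1, -0.66, 1.63, 2.13, 0.0094, -0.0235, 0.0056, 1, -0.66, 1.63, 2.13, 0.0094, -0.0235, 0.0056, 1, -0.66, 1.63, 2.13, 0.0094, -0.0235, 0.0056, 1, -0.66, 1.63, 2.13, 0.0094, -0.0235, 0.0056, 1, -0.66, 1.63, 2.13, 0.0094, -0.0235, 0.0056, 1]}}

```text
clock: 1.1
position: [0.3168, -0.315, 0.1755]
orientation: [177.0, -19.3, 1.0]
force: [1.3, 0.5, -0.0]
gripper_width: 0.996
gripper_force: 0.0
```

Call:
{"op": "carry_out", "data": {"increments": [-0.66, 1.63, 2.13, 0.0094, -0.0235, 0.0056, 1, -0.66, 1.63, 2.13, 0.0094, -0.0235, 0.0056, 1, -0.66, 1.63, 2.13, 0.0094, -0.0235, 0.0056, 1, -0.66, 1.63, 2.13, 0.0094, -0.0235, 0.0056, 1, -0.66, 1.63, 2.13, 0.0094, -0.0235, 0.0056, 1, -0.66, 1.63, 2.13, 0.0094, -0.0235, 0.0056, 1, -0.66, 1.63, 2.13, 0.0094, -0.0235, 0.0056, 1, -0.66, 1.63, 2.13, 0.0094, -0.0235, 0.0056, 1, 0, 0, 0, 0, 0, 0, 1, 0, 0, 0, 0, 0, 0, 1, 0, 0, 0, 0, 0, 0, 1]}}

```text
clock: 2.02
position: [0.4162, -0.1884, 0.2412]
orientation: [-178.5, -25.5, -14.8]
force: [1.0, -0.1, -0.7]
gripper_width: 0.994
gripper_force: 0.0
```

```bash
python3 - <<'E'
from h import *
R,p,s=now();print(s["q"].round(1),p.round(4),s["orientation"].round(2),s["force"].round(2))
rows((R,p),rest_pose(.04),3);rows((R,p),rest_pose(0.),6)
rows(rest_pose(.04),rest_pose(0),2)
E
```

```text
[  6.3  12.4  23.2 137.6 -63.   13.3 -16.8] [ 0.4162 -0.1884  0.2412] [-178.55  -25.48  -14.85] [ 1.05 -0.1  -0.71]
3 x rot [-1.34  2.98  1.45] shift [-0.00838 -0.02014  0.04938] | 3.58 0.054
6 x rot [-0.67  1.49  0.73] shift [-0.00397 -0.00991  0.03122] | 1.79 0.033
2 x rot [0. 0. 0.] shift [ 0.   -0.    0.02] | 0.0 0.02
```

Joints 5 and 6 are at their ranges, because the tool can't lean 34° this close in. I'll grasp with the tool pitched only -10°, a fixed 24.4° off the cup's axis, so it leans +24.4° over the bowl, where the body stays clear of the post.

```bash
cat >> h.py <<'E'
DEL=24.38
RG=Ro.from_euler("y",DEL,degrees=True).as_matrix()@X180  # tool in cup frame
PG=np.array([0,0,.042])+RG@[0,0,.021]                    # TCP in cup frame
def tool(Rc,pc): return Rc@RG, np.asarray(pc)+Rc@PG
def cup(R,p): Rc=R@RG.T; return Rc,p-Rc@PG
def pre(back):
    R,p=tool(RC,SEAT); return R,p-R@[0,0,back]
E
python3 - <<'E'
from h import *
R,p,s=now()
B=pre(.10);print(B[1])
print(rows((R,p),B,8).round(3))
E
```

```text
[ 0.47818785 -0.14135625  0.16046451]
8 x rot [-0.38 -1.93  0.64] shift [ 0.00216 -0.00769  0.01155] | 2.06 0.014
[[ 0.425 -0.182  0.232]
 [ 0.433 -0.176  0.222]
 [ 0.441 -0.171  0.213]
 [ 0.449 -0.165  0.203]
 [ 0.457 -0.159  0.192]
 [ 0.464 -0.153  0.182]
 [ 0.471 -0.147  0.171]
 [ 0.478 -0.141  0.16 ]]
```

Call:
{"op": "carry_out", "data": {"increments": [-0.38, -1.93, 0.64, 0.0022, -0.0077, 0.0115, 1, -0.38, -1.93, 0.64, 0.0022, -0.0077, 0.0115, 1, -0.38, -1.93, 0.64, 0.0022, -0.0077, 0.0115, 1, -0.38, -1.93, 0.64, 0.0022, -0.0077, 0.0115, 1, -0.38, -1.93, 0.64, 0.0022, -0.0077, 0.0115, 1, -0.38, -1.93, 0.64, 0.0022, -0.0077, 0.0115, 1, -0.38, -1.93, 0.64, 0.0022, -0.0077, 0.0115, 1, -0.38, -1.93, 0.64, 0.0022, -0.0077, 0.0115, 1, 0, 0, 0, 0, 0, 0, 1, 0, 0, 0, 0, 0, 0, 1]}}

```text
clock: 2.85
position: [0.4778, -0.1435, 0.1603]
orientation: [180.0, -9.9, -20.2]
force: [-0.8, -0.2, 0.0]
gripper_width: 0.998
gripper_force: 0.0
```

```bash
python3 - <<'E'
from h import *
R,p,s=now();print(s["q"].round(1),p.round(4),s["orientation"].round(2),s["force"].round(2))
B=pre(.07);print(B[1]);rows((R,p),B,4)
E
```

```text
[-14.8  31.9  40.  124.6 -47.   27.3 -49.5] [ 0.4778 -0.1435  0.1603] [179.96  -9.92 -20.21] [-0.77 -0.24  0.01]
[ 0.4830819  -0.14313754  0.13092005]
4 x rot [ 0.02  0.02 -0.05] shift [-8.00e-05 -5.50e-04  7.44e-03] | 0.06 0.0075
```

Call:
{"op": "carry_out", "data": {"increments": [0, 0, -0.2, 0, -0.0022, 0.01, 1, 0, 0, 0, 0, 0, 0.015, 1, 0, 0, 0, 0, 0, 0.015, 1, 0, 0, 0, 0, 0, 0.015, 1, 0, 0, 0, 0, 0, 0.015, 1, 0, 0, 0, 0, 0, 0.015, 1, 0, 0, 0, 0, 0, 0.01, 1, 0, 0, 0, 0, 0, 0.005, 1, 0, 0, 0, 0, 0, 0, 1]}}

```text
clock: 3.6
position: [0.4957, -0.1473, 0.064]
orientation: [180.0, -9.9, -20.0]
force: [-0.2, -0.1, 0.0]
gripper_width: 0.996
gripper_force: 0.0
```

```bash
python3 - <<'E'
from h import *
from bench import robot
R,p,s=now();print(s["q"].round(1),p.round(4),s["orientation"].round(2),s["force"].round(2))
print(pre(0)[1]);rows((R,p),pre(0),1)
o=[]
for n,u,v in(("top",270,150),("side",215,110)):
    im=robot.capture(n)["pixels"];o.append(cv2.resize(im[v:v+90,u:u+80],None,fx=5,fy=5,interpolation=cv2.INTER_CUBIC))
cv2.imwrite("pics/pre.png",np.hstack(o))
E
```

```text
[ -1.1  40.3  20.3 125.4 -63.   13.3 -35.2] [ 0.4957 -0.1473  0.064 ] [179.95  -9.87 -20.02] [-0.18 -0.14  0.  ]
[ 0.49450135 -0.14729388  0.06198297]
1 x rot [ 0.05  0.13 -0.02] shift [-0.00144  0.00039  0.00176] | 0.14 0.0023
```

View pics/pre.png

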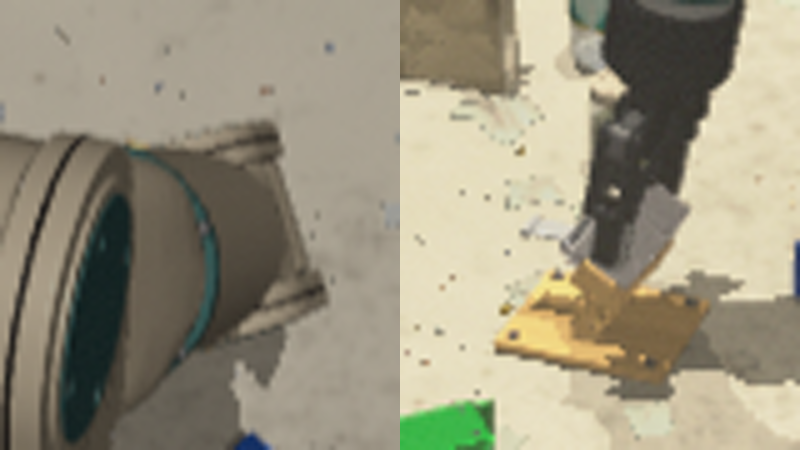

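The side view shows the fingers straddling the cup's plain sides at mid-height, clear of the cheeks. I'll close here.

Call:
{"op": "carry_out", "data": {"increments": [0, 0, 0, 0, 0, 0, -1, 0, 0, 0, 0, 0, 0, -1, 0, 0, 0, 0, 0, 0, -1, 0, 0, 0, 0, 0, 0, -1, 0, 0, 0, 0, 0, 0, -1, 0, 0, 0, 0, 0, 0, -1, 0, 0, 0, 0, 0, 0, -1, 0, 0, 0, 0, 0, 0, -1]}}

```text
clock: 4.37
position: [0.497, -0.1454, 0.0644]
orientation: [179.9, -9.9, -19.8]
force: [-0.6, 0.4, 5.1]
gripper_width: 0.46
gripper_force: 59.7
```

```bash
python3 - <<'E'
from h import *
R,p,s=now();print(s["q"].round(1),p.round(4),s["orientation"].round(2),s["force"].round(2),s["gripper_width"],s["gripper_force"])
np.savez("grasp.npz",R=R,p=p)
u=RC@[0,0,1]; print("tool-frame dir of cup axis",(R.T@u).round(3))
E
```

```text
[ -1.4  40.3  20.4 125.3 -63.   13.3 -35.3] [ 0.497  -0.1454  0.0644] [179.95  -9.95 -19.83] [-0.63  0.37  5.13] 0.45974898091669997 59.66516375541687
tool-frame dir of cup axis [-0.414 -0.001 -0.91 ]
```

Call:
{"op": "carry_out", "data": {"increments": [0, 0, 0, -0.0021, 0, -0.0046, -1, 0, 0, 0, -0.0041, 0, -0.0091, -1, 0, 0, 0, -0.0041, 0, -0.0091, -1, 0, 0, 0, -0.0041, 0, -0.0091, -1, 0, 0, 0, 0, 0, 0, -1]}}

```text
clock: 4.78
position: [0.4778, -0.1382, 0.0943]
orientation: [180.0, -10.0, -19.8]
force: [0.2, 0.2, -0.6]
gripper_width: 0.463
gripper_force: 60.6
```

```bash
python3 - <<'E'
from h import *
R,p,s=now();g=np.load("grasp.npz")
print(s["q"].round(1),p.round(4),s["orientation"].round(2),s["force"].round(2),s["gripper_width"],s["gripper_force"])
print("moved in cup frame",(RC.T@(p-g["p"])).round(4), "rot",Ro.from_matrix(R@g["R"].T).as_rotvec(degrees=True).round(2))
E
```

```text
[ -5.4  36.6  25.6 127.6 -59.7  16.2 -38.1] [ 0.4778 -0.1382  0.0943] [179.98  -9.95 -19.83] [ 0.24  0.2  -0.63] 0.46302835736068404 60.621360540390015
moved in cup frame [-0.      0.0002  0.0363] rot [ 0.03 -0.02  0.01]
```

```bash
cat >> h.py <<'E'
_g=np.load("grasp.npz")
RG=RC.T@_g["R"]; PG=RC.T@(_g["p"]-SEAT); print("PG",PG.round(4)); PG[1]=0
def bowlcup(zc,dx=.006,dy=0): return RS,BOWL+RS@[dx,dy,0]+[0,0,zc]
E
python3 - <<'E'
from h import *
R,p,s=now(); T=tool(*bowlcup(.175)); print(T[1],Ro.from_matrix(T[0]).as_euler("xyz",degrees=True))
print(rows((R,p),T,18)[::3].round(3))
u=p+[0,0,.06]; print("up in tool",(R.T@[0,0,1]).round(3)); print(rows((R,u),T,18)[::3].round(3))
E
```

```text
PG [-0.0059  0.0026  0.024 ]
[0.55707247 0.20695983 0.19895618] [-179.9431223    24.43090535  -28.81219977]
18 x rot [ 0.07 -1.91  0.5 ] shift [-0.00447 -0.01942 -0.00528] | 1.97 0.0206
[[ 0.479 -0.118  0.099]
 [ 0.486 -0.058  0.113]
 [ 0.496  0.     0.13 ]
 [ 0.508  0.058  0.147]
 [ 0.524  0.115  0.166]
 [ 0.543  0.171  0.186]]
up in tool [ 0.173  0.    -0.985]
18 x rot [ 0.07 -1.91  0.5 ] shift [-0.0041  -0.01936 -0.00192] | 1.97 0.0199
[[ 0.48  -0.118  0.156]
 [ 0.489 -0.06   0.16 ]
 [ 0.499 -0.001  0.166]
 [ 0.512  0.056  0.174]
 [ 0.527  0.114  0.183]
 [ 0.544  0.17   0.192]]
```

Call:
{"op": "carry_out", "data": {"increments": [0, 0, 0, 0.0035, 0, -0.0197, -1, 0, 0, 0, 0.0035, 0, -0.0197, -1, 0, 0, 0, 0.0035, 0, -0.0197, -1, 0.07, -1.91, 0.5, -0.0041, -0.0194, -0.0019, -1, 0.07, -1.91, 0.5, -0.0041, -0.0194, -0.0019, -1, 0.07, -1.91, 0.5, -0.0041, -0.0194, -0.0019, -1, 0.07, -1.91, 0.5, -0.0041, -0.0194, -0.0019, -1, 0.07, -1.91, 0.5, -0.0041, -0.0194, -0.0019, -1, 0.07, -1.91, 0.5, -0.0041, -0.0194, -0.0019, -1, 0.07, -1.91, 0.5, -0.0041, -0.0194, -0.0019, -1, 0.07, -1.91, 0.5, -0.0041, -0.0194, -0.0019, -1, 0.07, -1.91, 0.5, -0.0041, -0.0194, -0.0019, -1]}}

```text
clock: 5.78
position: [0.5078, 0.0387, 0.1694]
orientation: [-179.3, 7.5, -24.2]
force: [0.1, 0.7, -2.4]
gripper_width: 0.465
gripper_force: 61.2
```

```bash
python3 - <<'E'
from h import *
R,p,s=now(); T=tool(*bowlcup(.175));print(s["q"].round(1),p.round(4),s["orientation"].round(2),s["force"].round(2))
print(rows((R,p),T,9)[::2].round(3))
E
```

```text
PG [-0.0059  0.0026  0.024 ]
[-34.1  41.2  48.3 108.1 -39.5  57.  -79.8] [0.5078 0.0387 0.1694] [-179.34    7.52  -24.21] [ 0.07  0.73 -2.44]
9 x rot [ 0.07 -1.88  0.51] shift [-0.00409 -0.01922 -0.00214] | 1.94 0.0198
[[0.512 0.058 0.172]
 [0.522 0.096 0.178]
 [0.533 0.133 0.185]
 [0.544 0.17  0.192]
 [0.557 0.207 0.199]]
```

Call:
{"op": "carry_out", "data": {"increments": [0.07, -1.91, 0.5, -0.0041, -0.0194, -0.0019, -1, 0.07, -1.91, 0.5, -0.0041, -0.0194, -0.0019, -1, 0.07, -1.91, 0.5, -0.0041, -0.0194, -0.0019, -1, 0.07, -1.91, 0.5, -0.0041, -0.0194, -0.0019, -1, 0.07, -1.91, 0.5, -0.0041, -0.0194, -0.0019, -1, 0.07, -1.91, 0.5, -0.0041, -0.0194, -0.0019, -1, 0.07, -1.91, 0.5, -0.0041, -0.0194, -0.0019, -1, 0.07, -1.91, 0.5, -0.0041, -0.0194, -0.0019, -1, 0.07, -1.91, 0.5, -0.0041, -0.0194, -0.0019, -1, 0, 0, 0, 0, 0, 0, -1, 0, 0, 0, 0, 0, 0, -1]}}

```text
clock: 6.7
position: [0.5575, 0.2076, 0.1962]
orientation: [180.0, 24.6, -28.7]
force: [-0.0, -0.3, -1.6]
gripper_width: 0.459
gripper_force: 61.3
```

```bash
python3 - <<'E'
from h import *
from bench import robot
R,p,s=now(); print(s["q"].round(1),p.round(4),s["orientation"].round(2),s["force"].round(2),s["moment"].round(3))
T=tool(*bowlcup(.145));rows((R,p),T,4)
c=cup(R,p);print("cup",c[1],Ro.from_matrix(c[0]).as_euler("xyz",degrees=True))
o=[]
for n,u,v in(("top",145,125),("side",175,150)):
    im=robot.capture(n)["pixels"];cv2.imwrite(f"pics/b1{n}.png",im);o.append(cv2.resize(im[v:v+120,u:u+90],None,fx=4.4,fy=4.4,interpolation=cv2.INTER_CUBIC))
cv2.imwrite("pics/over.png",np.hstack(o))
E
```

```text
PG [-0.0059  0.0026  0.024 ]
[ -35.3   50.9   43.3   82.6  -42.8   85.5 -101.6] [0.5575 0.2076 0.1962] [180.    24.6  -28.68] [-0.01 -0.28 -1.57] [-0.357 -0.445  0.061]
4 x rot [0.03 0.04 0.03] shift [0.00281 0.00021 0.00619] | 0.06 0.0068
cup [0.56265075 0.20480634 0.17218345] [ -0.05390622   0.16836201 -28.84543802]
```

View pics/over.png

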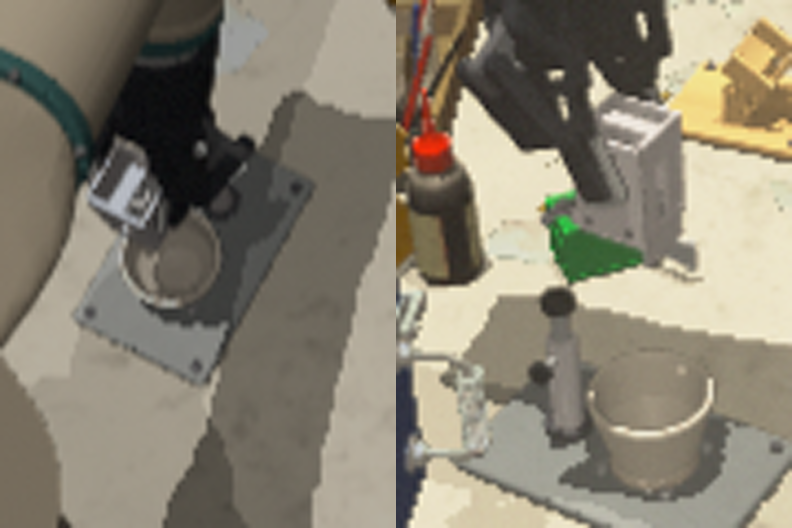

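```bash
python3 - <<'E'
from h import *
R,p,s=now();Rc,pc=cup(R,p)
o=[]
for n,u,v in(("top",145,125),("side",175,150)):
    im=cv2.imread(f"pics/b1{n}.png")[v:v+120,u:u+90];k=4.4
    im=cv2.resize(im,None,fx=k,fy=k,interpolation=cv2.INTER_CUBIC)
    q=lambda c:tuple(int(a) for a in ((proj(n,pc+Rc@(np.array(c)/1000))-[u,v]+.5)*k-.5))
    for z in(0,60):
        cs=[(20,20,z),(20,-20,z),(-20,-20,z),(-20,20,z)]
        for i in range(4): cv2.line(im,q(cs[i]),q(cs[i-1]),(0,0,255) if z else (255,0,0),1)
    cv2.line(im,q((49,11,-12.5)),q((49,-11,-12.5)),(0,255,0),2)
    cap=[BOWL+RS@[.057+.01*np.cos(a),.01*np.sin(a),.103] for a in np.linspace(0,6.28,20)]
    rim=[BOWL+[.0345*np.cos(a),.0345*np.sin(a),.06] for a in np.linspace(0,6.28,30)]
    for L in(cap,rim):
        cv2.polylines(im,[np.array([(proj(n,P)-[u,v]+.5)*k-.5 for P in L]).astype(int)],True,(255,0,255),1)
    o.append(im)
cv2.imwrite("pics/over2.png",np.hstack(o))
E
```

```text
PG [-0.0059  0.0026  0.024 ]
```

View pics/over2.png

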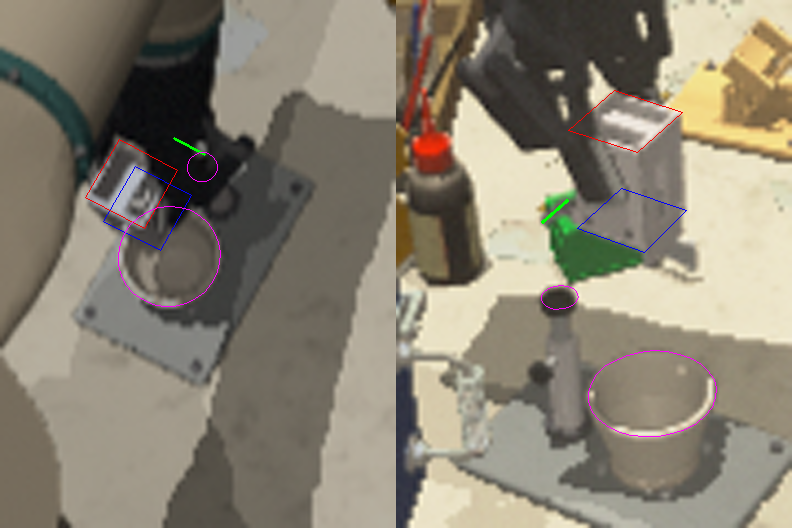

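The overlay matches both pictures: the cup is upright, its tab line lies over the cap and the bowl rim fits. I'll lower slowly and feel for contact.

Call:
{"op": "carry_out", "data": {"increments": [0, 0, 0, 0.0024, 0.0001, 0.0053, -1, 0, 0, 0, 0.0024, 0.0001, 0.0053, -1, 0, 0, 0, 0.0024, 0.0001, 0.0053, -1, 0, 0, 0, 0.0024, 0.0001, 0.0053, -1, 0, 0, 0, 0.0024, 0.0001, 0.0053, -1, 0, 0, 0, 0.0024, 0.0001, 0.0053, -1, 0, 0, 0, 0.0024, 0.0001, 0.0053, -1, 0, 0, 0, 0, 0, 0, -1]}}

```text
clock: 7.47
position: [0.5568, 0.2067, 0.1551]
orientation: [180.0, 24.7, -28.8]
force: [-0.2, -0.6, -2.3]
gripper_width: 0.459
gripper_force: 61.3
```

```bash
cat > st.py <<'E'
from h import *
R,p,s=now();Rc,pc=cup(R,p)
print("cup",pc.round(4),Ro.from_matrix(Rc).as_euler("xyz",degrees=True).round(2),"in stand",(RS.T@(pc-BOWL)).round(4),"F",s["force"].round(2),"M",s["moment"].round(3),"down",(R.T@[0,0,-1]).round(3),"q",s["q"].round(0),s["clock"])
E
python3 st.py
```

```text
PG [-0.0059  0.0026  0.024 ]
cup [0.5618 0.2039 0.1311] [ -0.06   0.23 -28.96] in stand [ 0.0057 -0.0004  0.1311] F [-0.21 -0.61 -2.29] M [-0.271 -0.447  0.001] down [ 0.417 -0.     0.909] q [ -35.   54.   42.   84.  -44.   82. -100.] 7.4667
```

Call:
{"op": "carry_out", "data": {"increments": [0, 0, 0, 0.0008, 0, 0.0018, -1, 0, 0, 0, 0.0008, 0, 0.0018, -1, 0, 0, 0, 0.0008, 0, 0.0018, -1, 0, 0, 0, 0, 0, 0, -1]}}

```text
clock: 7.8
position: [0.5573, 0.2068, 0.1504]
orientation: [-179.9, 24.6, -28.8]
force: [-0.4, 0.2, -2.1]
gripper_width: 0.454
gripper_force: 61.3
```

Call:
{"op": "carry_out", "data": {"increments": [0, 0, 0, 0.0008, 0, 0.0018, -1, 0, 0, 0, 0.0008, 0, 0.0018, -1, 0, 0, 0, 0.0008, 0, 0.0018, -1, 0, 0, 0, 0, 0, 0, -1]}}

```text
clock: 8.13
position: [0.5572, 0.2068, 0.1443]
orientation: [-180.0, 24.6, -28.8]
force: [0.0, -0.0, -1.5]
gripper_width: 0.459
gripper_force: 61.3
```

```bash
python3 st.py
```

```text
PG [-0.0059  0.0026  0.024 ]
cup [0.5623 0.204  0.1203] [-1.000e-02  1.700e-01 -2.895e+01] in stand [ 6.100e-03 -1.000e-04  1.203e-01] F [ 0.02 -0.04 -1.5 ] M [-0.261 -0.532  0.058] down [0.416 0.001 0.909] q [-35.  54.  42.  85. -45.  81. -99.] 8.1333
```

Call:
{"op": "carry_out", "data": {"increments": [0, 0, 0, 0.0008, 0, 0.0018, -1, 0, 0, 0, 0.0008, 0, 0.0018, -1, 0, 0, 0, 0, 0, 0, -1]}}

```text
clock: 8.38
position: [0.5569, 0.2071, 0.1406]
orientation: [-179.9, 24.6, -28.8]
force: [-0.7, -0.3, 0.6]
gripper_width: 0.457
gripper_force: 61.3
```

Call:
{"op": "carry_out", "data": {"increments": [0, 0, 0, 0.0008, 0, 0.0018, -1, 0, 0, 0, 0.0008, 0, 0.0018, -1, 0, 0, 0, 0, 0, 0, -1]}}

```text
clock: 8.63
position: [0.557, 0.2073, 0.1366]
orientation: [-179.9, 24.6, -28.7]
force: [-1.7, 0.9, -0.2]
gripper_width: 0.461
gripper_force: 61.4
```

```bash
python3 st.py
```

```text
PG [-0.0059  0.0026  0.024 ]
cup [0.5621 0.2044 0.1126] [ 2.000e-02  1.900e-01 -2.894e+01] in stand [0.0057 0.0002 0.1126] F [-1.67  0.92 -0.2 ] M [-0.04  -0.144 -0.016] down [0.417 0.001 0.909] q [-35.  55.  42.  85. -45.  80. -99.] 8.6333
```

Contact came at cup height of about 117 mm, so the cap top is about 101 mm. Pressing on gently to about 89 mm, short of the stop.

Call:
{"op": "carry_out", "data": {"increments": [0, 0, 0, 0.0009, 0, 0.002, -1, 0, 0, 0, 0.0009, 0, 0.002, -1, 0, 0, 0, 0.0009, 0, 0.002, -1, 0, 0, 0, 0.0009, 0, 0.002, -1, 0, 0, 0, 0.0009, 0, 0.002, -1, 0, 0, 0, 0.0009, 0, 0.002, -1]}}

```text
clock: 9.13
position: [0.5572, 0.2069, 0.1233]
orientation: [-179.9, 24.6, -28.8]
force: [-1.3, 0.3, 0.2]
gripper_width: 0.461
gripper_force: 61.4
```

Call:
{"op": "carry_out", "data": {"increments": [0, 0, 0, 0.0009, 0, 0.002, -1, 0, 0, 0, 0.0009, 0, 0.002, -1, 0, 0, 0, 0.0009, 0, 0.002, -1, 0, 0, 0, 0.0009, 0, 0.002, -1, 0, 0, 0, 0, 0, 0, -1, 0, 0, 0, 0, 0, 0, -1, 0, 0, 0, 0, 0, 0, -1, 0, 0, 0, 0, 0, 0, -1]}}

```text
clock: 9.8
position: [0.5577, 0.2067, 0.1152]
orientation: [-179.9, 24.5, -28.8]
force: [0.6, -0.5, 4.2]
gripper_width: 0.459
gripper_force: 61.8
```

```bash
python3 st.py; python3 - <<'E'
from bench import robot
import cv2,numpy as np
o=[]
for n,u,v in(("top",145,125),("side",175,170)):
    im=robot.capture(n)["pixels"];o.append(cv2.resize(im[v:v+100,u:u+80],None,fx=5,fy=5,interpolation=cv2.INTER_CUBIC))
cv2.imwrite("pics/open.png",np.hstack(o))
E
```

```text
PG [-0.0059  0.0026  0.024 ]
cup [0.5629 0.2038 0.0912] [  0.03   0.08 -28.97] in stand [0.0067 0.0001 0.0912] F [ 0.63 -0.49  4.22] M [-0.283 -0.399  0.019] down [0.415 0.001 0.91 ] q [-34.  56.  41.  86. -46.  79. -98.] 9.8
```

View pics/open.png

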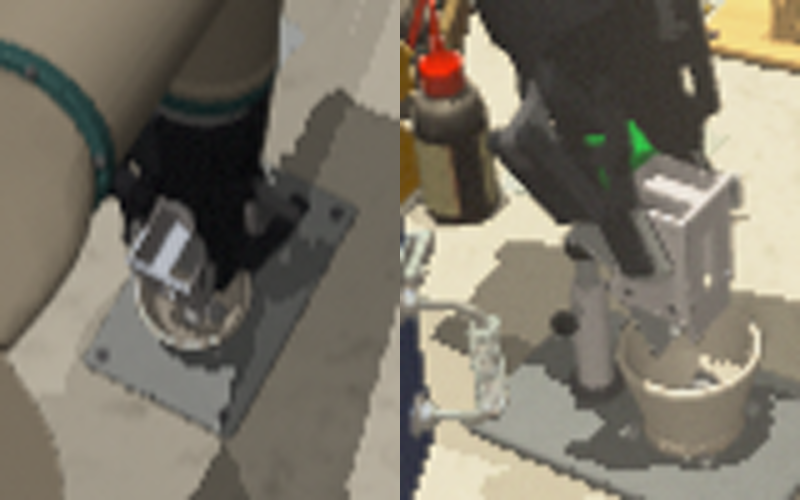

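The bottom is open and low over the bowl, and a ball shows in the bowl in both views. I'll press 4 mm more and hold so that all three get out, then lift.

Call:
{"op": "carry_out", "data": {"increments": [0, 0, 0, 0.0009, 0, 0.002, -1, 0, 0, 0, 0.0009, 0, 0.002, -1, 0, 0, 0, 0, 0, 0, -1, 0, 0, 0, 0, 0, 0, -1, 0, 0, 0, 0, 0, 0, -1, 0, 0, 0, 0, 0, 0, -1, 0, 0, 0, 0, 0, 0, -1, 0, 0, 0, 0, 0, 0, -1]}}

```text
clock: 10.57
position: [0.5566, 0.2073, 0.1104]
orientation: [-179.9, 24.7, -28.8]
force: [-1.6, 1.6, 4.0]
gripper_width: 0.464
gripper_force: 61.8
```

```bash
python3 st.py; python3 - <<'E'
from bench import robot
import cv2
c={n:robot.capture(n)["pixels"] for n in("top","side")}
for n in c: cv2.imwrite(f"pics/hold_{n}.png",c[n])
E
```

```text
PG [-0.0059  0.0026  0.024 ]
cup [0.5617 0.2045 0.0864] [ 1.000e-02  2.200e-01 -2.894e+01] in stand [0.0053 0.0001 0.0864] F [-1.61  1.63  4.02] M [0.104 0.054 0.025] down [0.417 0.001 0.909] q [-34.  57.  41.  86. -46.  78. -98.] 10.5667
```

Call:
{"op": "carry_out", "data": {"increments": [0, 0, 0, -0.0009, 0, -0.002, -1, 0, 0, 0, -0.0018, 0, -0.004, -1, 0, 0, 0, -0.0018, 0, -0.004, -1, 0, 0, 0, -0.0018, 0, -0.004, -1, 0, 0, 0, -0.0018, 0, -0.004, -1, 0, 0, 0, -0.0018, 0, -0.004, -1, 0, 0, 0, -0.0036, 0, -0.008, -1, 0, 0, 0, -0.0054, 0, -0.012, -1, 0, 0, 0, -0.0054, 0, -0.012, -1, 0, 0, 0, -0.0054, 0, -0.012, -1, 0, 0, 0, -0.0054, 0, -0.012, -1, 0, 0, 0, -0.0054, 0, -0.012, -1]}}

```text
clock: 11.67
position: [0.5577, 0.2066, 0.2109]
orientation: [-179.9, 24.5, -28.7]
force: [-0.1, 0.1, -1.4]
gripper_width: 0.463
gripper_force: 61.5
```

```bash
python3 st.py; python3 - <<'E'
from bench import robot
import cv2,numpy as np
o=[]
for n,u,v in(("top",165,160),("side",205,215)):
    im=robot.capture(n)["pixels"];cv2.imwrite(f"pics/l_{n}.png",im);o.append(cv2.resize(im[v:v+50,u:u+50],None,fx=8,fy=8,interpolation=cv2.INTER_CUBIC))
cv2.imwrite("pics/lift.png",np.hstack(o))
E
```

```text
PG [-0.0059  0.0026  0.024 ]
cup [0.5629 0.2037 0.1869] [  0.04   0.11 -28.95] in stand [ 0.0067 -0.      0.1869] F [-0.11  0.08 -1.37] M [-0.228 -0.497 -0.031] down [0.415 0.002 0.91 ] q [ -35.   50.   44.   82.  -42.   87. -102.] 11.6667
```

View pics/lift.png

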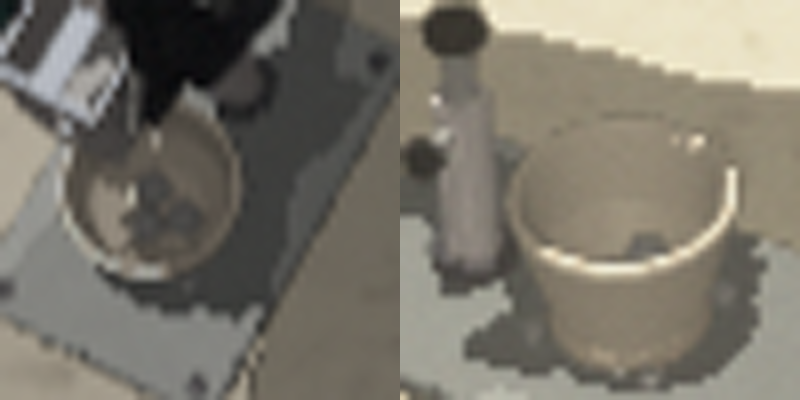

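All three balls lie in the bowl, at (155,190), (182,212) and (148,230) in the top crop, and the bowl still stands between its pins. Now back to the pose where the cup was gripped.

```bash
cat > ret.py <<'E'
from h import *
import sys
R,p,s=now();g=np.load("grasp.npz")
def G(ax,up=0): return g["R"],g["p"]+RC@[0,0,ax]+[0,0,up]
B=G(float(sys.argv[1]),float(sys.argv[2]));print(B[1].round(4),"now",p.round(4),s["q"].round(0),s["orientation"].round(2),s["force"].round(1))
print(rows((R,p),B,int(sys.argv[3]))[::4].round(3).tolist(), "err cup frame",(RC.T@(p-g["p"])).round(4))
E
python3 ret.py .0363 .06 20
```

```text
PG [-0.0059  0.0026  0.024 ]
[ 0.4777 -0.1384  0.1544] now [0.559  0.2064 0.212 ] [ -35.   50.   44.   82.  -42.   87. -102.] [-179.74   24.38  -28.67] [-0.1 -0.2 -2.1]
20 x rot [-0.07  1.71 -0.45] shift [0.00386 0.01744 0.00223] | 1.77 0.018
[[0.553, 0.19, 0.208], [0.531, 0.123, 0.194], [0.512, 0.055, 0.181], [0.497, -0.015, 0.169], [0.485, -0.085, 0.16]] err cup frame [0.0321 0.3518 0.1568]
```

Call:
{"op": "carry_out", "data": {"increments": [-0.07, 1.71, -0.45, 0.0039, 0.0174, 0.0022, -1, -0.07, 1.71, -0.45, 0.0039, 0.0174, 0.0022, -1, -0.07, 1.71, -0.45, 0.0039, 0.0174, 0.0022, -1, -0.07, 1.71, -0.45, 0.0039, 0.0174, 0.0022, -1, -0.07, 1.71, -0.45, 0.0039, 0.0174, 0.0022, -1, -0.07, 1.71, -0.45, 0.0039, 0.0174, 0.0022, -1, -0.07, 1.71, -0.45, 0.0039, 0.0174, 0.0022, -1, -0.07, 1.71, -0.45, 0.0039, 0.0174, 0.0022, -1, -0.07, 1.71, -0.45, 0.0039, 0.0174, 0.0022, -1, -0.07, 1.71, -0.45, 0.0039, 0.0174, 0.0022, -1]}}

```text
clock: 12.6
position: [0.5062, 0.0372, 0.1752]
orientation: [-179.4, 7.4, -24.2]
force: [0.9, -0.2, -2.0]
gripper_width: 0.459
gripper_force: 61.3
```

Call:
{"op": "carry_out", "data": {"increments": [-0.07, 1.71, -0.45, 0.0039, 0.0174, 0.0022, -1, -0.07, 1.71, -0.45, 0.0039, 0.0174, 0.0022, -1, -0.07, 1.71, -0.45, 0.0039, 0.0174, 0.0022, -1, -0.07, 1.71, -0.45, 0.0039, 0.0174, 0.0022, -1, -0.07, 1.71, -0.45, 0.0039, 0.0174, 0.0022, -1, -0.07, 1.71, -0.45, 0.0039, 0.0174, 0.0022, -1, -0.07, 1.71, -0.45, 0.0039, 0.0174, 0.0022, -1, -0.07, 1.71, -0.45, 0.0039, 0.0174, 0.0022, -1, -0.07, 1.71, -0.45, 0.0039, 0.0174, 0.0022, -1, -0.07, 1.71, -0.45, 0.0039, 0.0174, 0.0022, -1, 0, 0, 0, 0, 0, 0, -1, 0, 0, 0, 0, 0, 0, -1]}}

```text
clock: 13.6
position: [0.4763, -0.1383, 0.1527]
orientation: [179.9, -9.6, -20.0]
force: [0.3, 1.1, -1.6]
gripper_width: 0.46
gripper_force: 61.3
```

```bash
python3 ret.py .0363 0 4
```

```text
PG [-0.0059  0.0026  0.024 ]
[ 0.4777 -0.1384  0.0944] now [ 0.4763 -0.1383  0.1527] [-15.  33.  40. 125. -49.  27. -48.] [179.91  -9.62 -19.96] [ 0.3  1.1 -1.6]
4 x rot [ 0.02  0.08 -0.03] shift [-0.00213 -0.00012  0.01441] | 0.09 0.0146
[[0.477, -0.138, 0.138]] err cup frame [ 0.0318 -0.0004  0.0852]
```

Call:
{"op": "carry_out", "data": {"increments": [0, 0.1, 0, -0.0021, -0.0001, 0.0144, -1, 0, 0.1, 0, -0.0021, -0.0001, 0.0144, -1, 0, 0.1, 0, -0.0021, -0.0001, 0.0144, -1, 0, 0, 0, -0.0021, -0.0001, 0.0144, -1, 0, 0, 0, 0, 0, 0, -1, 0, 0, 0, 0, 0, 0, -1]}}

```text
clock: 14.1
position: [0.4788, -0.1373, 0.0941]
orientation: [179.9, -9.9, -19.8]
force: [-1.2, 0.5, -2.2]
gripper_width: 0.464
gripper_force: 61.4
```

```bash
python3 ret.py .012 0 4
```

```text
PG [-0.0059  0.0026  0.024 ]
[ 0.4906 -0.1431  0.0743] now [ 0.4788 -0.1373  0.0941] [ -6.  37.  26. 127. -60.  16. -38.] [179.91  -9.89 -19.75] [-1.2  0.5 -2.2]
4 x rot [0.01 0.01 0.02] shift [0.00236 0.00035 0.00544] | 0.02 0.0059
[[0.482, -0.139, 0.089]] err cup frame [0.0004 0.0014 0.0357]
```

Call:
{"op": "carry_out", "data": {"increments": [0, 0, 0, 0.0024, 0.0003, 0.0054, -1, 0, 0, 0, 0.0024, 0.0003, 0.0054, -1, 0, 0, 0, 0.0024, 0.0002, 0.0054, -1, 0, 0, 0, 0.0024, 0.0002, 0.0054, -1, 0, 0, 0, 0, 0, 0, -1, 0, 0, 0, 0, 0, 0, -1]}}

```text
clock: 14.6
position: [0.4907, -0.1437, 0.0746]
orientation: [179.8, -10.0, -19.8]
force: [0.0, 0.4, -1.5]
gripper_width: 0.463
gripper_force: 61.3
```

```bash
python3 ret.py 0 0 4
```

```text
PG [-0.0059  0.0026  0.024 ]
[ 0.497  -0.1454  0.0644] now [ 0.4907 -0.1437  0.0746] [ -3.  39.  22. 126. -61.  14. -37.] [179.85  -9.96 -19.8 ] [ 0.   0.4 -1.5]
4 x rot [ 0.02 -0.    0.01] shift [ 0.00114 -0.00015  0.00278] | 0.02 0.003
[[0.492, -0.144, 0.072]] err cup frame [ 0.0004 -0.0006  0.012 ]
```

Call:
{"op": "carry_out", "data": {"increments": [0, 0, 0, 0.0012, -0.0001, 0.0027, -1, 0, 0, 0, 0.0012, -0.0001, 0.0027, -1, 0, 0, 0, 0.0012, 0, 0.0027, -1, 0, 0, 0, 0.0008, 0, 0.0018, -1, 0, 0, 0, 0, 0, 0, -1, 0, 0, 0, 0, 0, 0, -1]}}

```text
clock: 15.1
position: [0.4965, -0.1456, 0.0658]
orientation: [179.8, -10.0, -19.8]
force: [0.4, -0.4, -1.8]
gripper_width: 0.463
gripper_force: 61.3
```

```bash
python3 ret.py 0 0 1
```

```text
PG [-0.0059  0.0026  0.024 ]
[ 0.497  -0.1454  0.0644] now [ 0.4965 -0.1456  0.0658] [ -2.  40.  21. 125. -63.  13. -35.] [179.84  -9.98 -19.8 ] [ 0.4 -0.4 -1.8]
1 x rot [ 0.1  -0.04  0.03] shift [ 0.0001  -0.00036  0.00142] | 0.11 0.0015
[[0.497, -0.145, 0.064]] err cup frame [ 0.0005 -0.0004  0.0013]
```

Call:
{"op": "carry_out", "data": {"increments": [0, 0, 0, 0.0003, -0.0003, 0.0009, -1, 0, 0, 0, 0.0002, 0, 0.0009, -1, 0, 0, 0, 0, 0, 0, -1, 0, 0, 0, 0, 0, 0, -1]}}

```text
clock: 15.43
position: [0.4973, -0.1455, 0.0647]
orientation: [179.9, -10.0, -19.8]
force: [-2.0, 1.1, 4.8]
gripper_width: 0.46
gripper_force: 62.2
```

```bash
python3 ret.py 0 0 1
```

```text
PG [-0.0059  0.0026  0.024 ]
[ 0.497  -0.1454  0.0644] now [ 0.4973 -0.1455  0.0647] [ -2.  40.  21. 125. -63.  13. -35.] [179.86  -9.98 -19.8 ] [-2.   1.1  4.8]
1 x rot [ 0.08 -0.03  0.03] shift [-3.7e-04  2.0e-05  2.1e-04] | 0.09 0.0004
[[0.497, -0.145, 0.064]] err cup frame [0.0004 0.     0.    ]
```

Seated: the pose and the contact force (4.8 N) match those at the grip. Releasing.

Call:
{"op": "carry_out", "data": {"increments": [0, 0, 0, 0, 0, 0, 0.2, 0, 0, 0, 0, 0, 0, 0.4, 0, 0, 0, 0, 0, 0, 1, 0, 0, 0, 0, 0, 0, 1, 0, 0, 0, 0, 0, 0, 1, 0, 0, 0, 0, 0, 0, 1, 0, 0, 0, 0, 0, 0, 1, 0, 0, 0, 0, 0, 0, 1, 0, 0, 0, 0, 0, 0, 1]}}

```text
clock: 16.18
position: [0.4975, -0.1456, 0.0644]
orientation: [179.8, -10.0, -19.8]
force: [-0.2, -0.1, -0.5]
gripper_width: 1.001
gripper_force: 0.0
```

Call:
{"op": "carry_out", "data": {"increments": [0, 0, 0, 0, 0, -0.01, 1, 0, 0, 0, 0, 0, -0.015, 1, 0, 0, 0, 0, 0, -0.015, 1, 0, 0, 0, 0, 0, -0.015, 1, 0, 0, 0, 0, 0, -0.015, 1, 0, 0, 0, 0, 0, -0.015, 1, 0, 0, 0, 0, 0, -0.015, 1, 0, 0, 0, 0, 0, -0.015, 1, 0, 0, 0, 0, 0, -0.015, 1, 0, 0, 0, 0, 0, -0.015, 1, 0, 0, 0, 0, 0, 0, 1]}}

```text
clock: 17.1
position: [0.4748, -0.1371, 0.2093]
orientation: [179.9, -10.2, -19.8]
force: [-0.1, -0.2, 0.7]
gripper_width: 1.001
gripper_force: 0.0
```

```bash
cat > cmp.py <<'E'
from h import *
from bench import robot
a=cv2.imread("pics/side0.png");c=robot.capture("side")["pixels"];cv2.imwrite("pics/fin_side.png",c)
def hsvmask(im): return im[135:185,228:278].astype(int)
best=[]
A=hsvmask(a);Bm=hsvmask(c);d=np.abs(A-Bm).sum(2)
print((d>90).sum());print("\n".join("".join("#" if x>90 else "." for x in r) for r in d[:, :]))
s=robot.observe();print(s["position"],s["q"].round(0),s["force"].round(1),s["clock"])
E
python3 cmp.py
```

```text
PG [-0.0059  0.0026  0.024 ]
106
..................................................
..................................................
..................................................
..................................................
..................................................
..................................................
..................................................
..................................................
...................................#..............
....................................#.............
.................................#....#...........
..................................................
...................................#..............
....................................#...#.........
.....................................##...#.......
................................#.....#.....#.....
............................................#.....
..................................#......#.##.....
........................#..........#......##......
........................##.................#......
......................................#........
[... 880 characters left out ...]
........................................#
................................................##
................................................##
...............................................###
..............................................####
.................................##..........#####
..........................................#...####
............................................######
........................................##.#######
........................................#...######
........................................#.########
.........................................#########
[ 0.47462174 -0.13665292  0.20815341] [-22.  28.  49. 123. -40.  34. -55.] [ 0.  -1.2 -0.2] 17.15
```

The picture difference shows the cup, with its tab at the shut position, back within a pixel of where it started. The rest of the change is the arm's shadow. Handing in.

```bash
python3 -c "
from bench import robot
print(robot.hand_in())"
```

```text
the job is handed in; nothing more can be done
None
```

I handed the job in at about 17 s on the robot's clock: all three balls are in the bowl, the empty cup is back in its rest and shut, the bowl still stands in its place, and the bottles and jar were left alone.

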